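# Load the dosing-cylinder carrier and close its lock ring

## Task

Get the carrier ready for transport: turn its red T-handle anticlockwise until the lock ring is fully open, lay the timer that was left on the platform on the clipboard, and stand every tall dosing cylinder upright in the middle of its own station mark on the carrier. Once all of them are in place, turn the T-handle clockwise fully to the locked mark so that the ring's arms lie over the feet. The cylinders are top-heavy: never let one topple, and leave the two reagent bottles where they stand.

Things in the scene. Friction and masses are not known exactly. Their poses are not given: they have to be found in the camera images.
- carrier: fixed round grey platform, 304 mm across and 12 mm thick, with four station marks round a central post. Origin at the centre of its underside, on the axis of the post and lock ring; the stations lie at 45, 135, 225 and 315 degrees from its x axis. The lock ring's arms reach 88 mm from the axis, 18 mm wide, 36 to 44 mm above the bench, and pass 6 mm above the cylinders' feet
- station_1 (a point): centre of one of the four round white station marks with blue rims on the carrier, on its top face, 12 mm above the bench, 110 mm from the carrier's axis
- station_2 (a point): centre of one of the four round white station marks with blue rims on the carrier, on its top face, 12 mm above the bench, 110 mm from the carrier's axis
- station_3 (a point): centre of one of the four round white station marks with blue rims on the carrier, on its top face, 12 mm above the bench, 110 mm from the carrier's axis
- station_4 (a point): centre of one of the four round white station marks with blue rims on the carrier, on its top face, 12 mm above the bench, 110 mm from the carrier's axis
- lock_ring (a joint): lock ring's turn in rad, growing clockwise from above: 0 = fully open (stop; its four arms midway between the stations, yellow pointer at the green mark), 0.785 = locked (stop; an arm over the inner part of each station, yellow pointer at the red mark). Friction 0.08 N m; it stays where left
- ring_handle (a point): middle of the red T-handle on top of the lock ring, on the ring's axis 212 mm above the bench. The handle is a bar 74 mm long (along this frame's x axis, which turns with the ring), 14 mm thick (y) and 24 mm high (200 to 224 mm above the bench), on a sleeve 26 mm across, hub 52 mm across at 36 to 56 mm height
- timer: small white digital timer lying flat, 52 mm (x) by 66 mm (y) by 20 mm high, origin at the centre of its underside. At the start it lies on the carrier's platform, on or close to a station; it may be pinched across its 52 mm
- clipboard: brown clipboard with white paper lying on the bench, fixed, 225 mm (x) by 310 mm (y), board and paper about 3 mm thick; the metal clip, up to 14 mm high, is at its -y end. Origin at the centre of its underside
- cylinder_1: tall top-heavy dosing cylinder, upright: blue foot 64 mm across, 18 mm high; clear tube 24 mm across up to 150 mm; heavy steel head 34 mm across from 150 to 182 mm (the top). Origin at the centre of the underside, z up; its turn does not matter. About 0.2 kg, centre of mass 134 mm up: it topples at 13 degrees; grip it by the head. May be absent
- cylinder_2: tall top-heavy dosing cylinder, upright: blue foot 64 mm across, 18 mm high; clear tube 24 mm across up to 150 mm; heavy steel head 34 mm across from 150 to 182 mm (the top). Origin at the centre of the underside, z up; its turn does not matter. About 0.2 kg, centre of mass 134 mm up: it topples at 13 degrees; grip it by the head. May be absent
- cylinder_3: tall top-heavy dosing cylinder, upright: blue foot 64 mm across, 18 mm high; clear tube 24 mm across up to 150 mm; heavy steel head 34 mm across from 150 to 182 mm (the top). Origin at the centre of the underside, z up; its turn does not matter. About 0.2 kg, centre of mass 134 mm up: it topples at 13 degrees; grip it by the head. May be absent
- cylinder_4: tall top-heavy dosing cylinder, upright: blue foot 64 mm across, 18 mm high; clear tube 24 mm across up to 150 mm; heavy steel head 34 mm across from 150 to 182 mm (the top). Origin at the centre of the underside, z up; its turn does not matter. About 0.2 kg, centre of mass 134 mm up: it topples at 13 degrees; grip it by the head. May be absent
- bottle_green: white reagent bottle with a green cap, 48 mm across, 98 mm high; bystander, leave it alone. Origin at the centre of the underside
- bottle_red: white reagent bottle with a red cap, 38 mm across, 70 mm high; bystander, leave it alone. Origin at the centre of the underside
Things that resemble listed ones, but are neither listed nor needed, are in the scene too. What is shaped like the cylinder_1 but green or orange is not meant.

How it is judged (in metres and radians):
On the way, in this order (a step that is already met when the one before it is completed fails the run):
1. the lock ring is turned fully open (value of joint lock_ring below 0.08 rad), for 0.2 s.
2. with the ring still open, every cylinder stands upright on a station mark ((horizontal distance between cylinder_1 and station_1 below 0.01 m or horizontal distance between cylinder_1 and station_2 below 0.01 m or horizontal distance between cylinder_1 and station_3 below 0.01 m or horizontal distance between cylinder_1 and station_4 below 0.01 m) and height (world z) of cylinder_1 between 0.008 and 0.017 m and angle between each of cylinder_1, cylinder_2, cylinder_3, cylinder_4's own z axis and vertical below 0.08 rad and (horizontal distance between cylinder_2 and station_1 below 0.01 m or horizontal distance between cylinder_2 and station_2 below 0.01 m or horizontal distance between cylinder_2 and station_3 below 0.01 m or horizontal distance between cylinder_2 and station_4 below 0.01 m) and height (world z) of cylinder_2 between 0.008 and 0.017 m and (horizontal distance between cylinder_3 and station_1 below 0.01 m or horizontal distance between cylinder_3 and station_2 below 0.01 m or horizontal distance between cylinder_3 and station_3 below 0.01 m or horizontal distance between cylinder_3 and station_4 below 0.01 m) and height (world z) of cylinder_3 between 0.008 and 0.017 m and (horizontal distance between cylinder_4 and station_1 below 0.01 m or horizontal distance between cylinder_4 and station_2 below 0.01 m or horizontal distance between cylinder_4 and station_3 below 0.01 m or horizontal distance between cylinder_4 and station_4 below 0.01 m) and height (world z) of cylinder_4 between 0.008 and 0.017 m and linear speed of each of cylinder_1, cylinder_2, cylinder_3, cylinder_4 below 0.03 m/s and value of joint lock_ring below 0.15 rad), for 0.3 s.
3. the ring is turned to the locked mark (value of joint lock_ring above 0.705 rad), for 0.2 s.
At the end, for the whole second after the job is handed in: the lock ring is within 0.08 rad of its locked stop; every cylinder stands upright on the platform, within 10 mm of the centre of a station mark, at rest; the timer lies flat on the clipboard with its centre over the board (at least about 8 mm inside its edges), at rest ((horizontal distance between cylinder_1 and station_1 below 0.01 m or horizontal distance between cylinder_1 and station_2 below 0.01 m or horizontal distance between cylinder_1 and station_3 below 0.01 m or horizontal distance between cylinder_1 and station_4 below 0.01 m) and height (world z) of cylinder_1 between 0.008 and 0.017 m and angle between each of cylinder_1, cylinder_2, cylinder_3, cylinder_4's own z axis and vertical below 0.08 rad and (horizontal distance between cylinder_2 and station_1 below 0.01 m or horizontal distance between cylinder_2 and station_2 below 0.01 m or horizontal distance between cylinder_2 and station_3 below 0.01 m or horizontal distance between cylinder_2 and station_4 below 0.01 m) and height (world z) of cylinder_2 between 0.008 and 0.017 m and (horizontal distance between cylinder_3 and station_1 below 0.01 m or horizontal distance between cylinder_3 and station_2 below 0.01 m or horizontal distance between cylinder_3 and station_3 below 0.01 m or horizontal distance between cylinder_3 and station_4 below 0.01 m) and height (world z) of cylinder_3 between 0.008 and 0.017 m and (horizontal distance between cylinder_4 and station_1 below 0.01 m or horizontal distance between cylinder_4 and station_2 below 0.01 m or horizontal distance between cylinder_4 and station_3 below 0.01 m or horizontal distance between cylinder_4 and station_4 below 0.01 m) and height (world z) of cylinder_4 between 0.008 and 0.017 m and linear speed of each of cylinder_1, cylinder_2, cylinder_3, cylinder_4, timer below 0.03 m/s and x of timer in the frame of clipboard between -0.105 and 0.105 m and y of timer in the frame of clipboard between -0.145 and 0.145 m and angle between timer's own z axis and vertical below 0.25 rad and height (world z) of timer below 0.03 m and value of joint lock_ring above 0.705 rad); the robot touches nothing.
It fails at once if a cylinder topples (leans more than about 29 degrees) (angle between any of cylinder_1, cylinder_2, cylinder_3, cylinder_4's own z axis and vertical above 0.5 rad).
It fails at once if a reagent bottle is moved more than 40 mm (distance of any of bottle_green, bottle_red from where it was at the start of the episode above 0.04 m).
Of cylinder_1, cylinder_2, cylinder_3, cylinder_4 only 3 to 4 are there at a start; the rules pass over those that are not, and their reading is None.
At some moment in a run one of timer may be knocked a few centimetres aside while the robot is not near it.
Once in a run the grip may slacken for a moment while it holds something.
It also fails if it takes over 210 s, if anything falls off the work surface, if the arm or the gripper's body presses on something with over 40 N, if the wrist force passes 120 N, or if a joint passes its speed limit or range.

## Robot

A 6-joint arm with a two-finger parallel gripper is mounted at the origin on a cart in front of the work surface, level with it; the furniture and walls round the work are solid. World frame = base frame: x ahead of the robot, y to its left, z up, the work surface at z = 0. Lengths are in mm, angles in rad, forces in N, time in s.
With the tool pointing down it reaches from about 350 to 875 mm from the base axis. Payload 4.2 kg.
Tool frame: the origin (TCP) lies on the mounting face of the last link; the fingertips stand 173 mm ahead of it and the grasp point (between the pads) lies 155 mm ahead of it (tcp_to_grasp is the distance from the TCP to the grasp point, in mm); z points along the fingers, y is the direction in which the jaws open and shut (so a half turn about z gives the same grasp; the last joint's range is limited). The gripper opens to 85 mm and grips with 20 to 120 N. Pads are 22 mm wide; open, the fingers measure 114 mm over their backs; the gripper's body (76 mm by 85 mm) begins 54 mm behind the grasp point. The pads swing forward as they close: fully open they stand 13 mm farther back than shut.
Start: joints at [-0.992, 0.385, 0.008, 0, -1.194, -0.259], TCP at [196.501, -593.285, 404.712] pointing down, gripper open.
Joint ranges: [-3.14, 3.14], [-1.21, 2.06], [-1.07, 1.41], [-3.16, 2.05], [-2.99, -0.16], [-3.1, 3.1]. Speed limits (rad/s): [2.79, 2.79, 3.14, 3.14, 3.14, 3.14].

## Interface

Orientations are given as a unit quaternion [x, y, z, w].
In Python, from bench import * gives the robot as it stands. The module is installed in compiled form; this text tells all that it offers.
- The arm moves only by the tool apply_moves, never from a script. Its arguments are lists of equal length, an entry for each row: "fingers": the closure, from 0 (fully open) to 1 (shut); "dp": the shift along the world's x, y, z in cm, a list of three; "yaw": the turn about the world's z in degrees. A call has 1 to 10 rows; each row is the pose to reach, as a shift and turn from the pose measured when the call began; what a row does not reach only later rows make up. A row lasts 1/10 s, in which the tool goes at most 50 mm and 8.59 degrees, less where a joint would pass 70% of its speed; a pose out of reach is approached as far as the arm can. A call with a gripper value outside its range is refused whole. The fingers move at their own pace and stop on an object; the grip force is fixed at half the most. Time passes only in rows, so rows that repeat a pose let the fingers close. It gives the time, the measured TCP pose, the force and the opening at its end, in the units of the state.
- read_state(): the state, without advancing time (a new reading comes with each control period).
- get_image(name): name is "scene" or "top" or "wrist"; returns a dict with "color" (384x512x3 uint8, blue, green, red), "mtx" (3x3 intrinsics, pixels), "k1" (the pictures are not rectified: a ray, as slopes to the right and down, at radius r is drawn at 1 + k1 r^2 times it, then the intrinsics apply), "camera_from_world" (4x4, takes a point from world to camera coordinates); the wrist camera has in their place "tool_from_camera" (4x4, takes a point from camera to tool coordinates, whose origin is the TCP and whose axes are the flange's). Camera axes: x right, y down, z forward; pixel columns grow to the right and rows downward; lengths in mm; the calibration is good to about 2 mm. A picture is of the moment at which its call begins: read the wrist's pose just before it. There is no depth.
- job_done(): hands the job in, once; it reports no verdict.
The state is a dict: "clock": time; "joints": joint angles; "joint_vel": joint speeds; "joint_efforts": joint torques, N m; "position": TCP position; "ee_rot": TCP orientation; "contact_force": force on the tool from outside, world axes, zero at the start; "wrist_torque": the same for the moment, N m; "gripper_width": finger opening in mm.
Only numpy, scipy, OpenCV 4.12 (cv2) and the standard library are available. Lean on these libraries where they do the work, as an engineer would, in place of code of your own. Each camera call takes 0.05 s, during which the arm holds its last target. There are 200 camera calls.

## Working session

There is one attempt and no reset: what is moved stays moved. The work goes in short steps, Python scripts to look and compute and a tool call to move; the robot and the scene stay as the last step left them, time stands still between calls to the robot, and variables do not carry over. Pictures are saved under pics/ and viewed, about 12 in all and at most 16, crops included, and the job is handed in when it is done.

Besides the shell and the picture viewer there is one more tool, called after "Request:" as name(argument=value, ...), one argument or row to a line, values as JSON. apply_moves: Moves the arm, as the interface text tells. Its arguments: {"type":"object","properties":{"fingers":{"type":"array","items":{"type":"number"}},"dp":{"type":"array","items":{"type":"array","items":{"type":"number"}}},"yaw":{"type":"array","items":{"type":"number"}}},"required":["fingers","dp","yaw"]}

```bash
mkdir -p pics; cat > h.py <<'E'
from bench import *
import numpy as np, cv2, json
from scipy.spatial.transform import Rotation as R
def snap(n,f):
    s=read_state(); i=get_image(n); cv2.imwrite(f'pics/{f}.png',i['color'])
    if n=='wrist':
        T=np.eye(4);T[:3,:3]=R.from_quat(s['ee_rot']).as_matrix();T[:3,3]=s['position']
        W=T@np.array(i['tool_from_camera'])
    else: W=np.linalg.inv(np.array(i['camera_from_world']))
    c=dict(K=np.array(i['mtx']).tolist(),k1=float(i['k1']),W=W.tolist()); json.dump(c,open(f'pics/{f}.json','w'))
    return i['color']
def px2w(f,u,v,z):
    c=json.load(open(f'pics/{f}.json'));K=np.array(c['K']);W=np.array(c['W'])
    d=np.array([(u-K[0,2])/K[0,0],(v-K[1,2])/K[1,1]]);s=d.copy()
    for _ in range(20): s=d/(1+c['k1']*(s@s))
    r=W[:3,:3]@np.array([s[0],s[1],1]);o=W[:3,3]
    return np.round(o+r*(z-o[2])/r[2],1)
def w2px(f,p):
    c=json.load(open(f'pics/{f}.json'));K=np.array(c['K']);W=np.linalg.inv(np.array(c['W']))
    q=W[:3,:3]@np.array(p,float)+W[:3,3];s=q[:2]/q[2];s=s*(1+c['k1']*(s@s))
    return np.round([K[0,0]*s[0]+K[0,2],K[1,1]*s[1]+K[1,2]],1)
def big(f,x0,y0,w,h,k,g):
    im=cv2.imread(f'pics/{f}.png')[y0:y0+h,x0:x0+w]
    cv2.imwrite(f'pics/{g}.png',cv2.resize(im,None,fx=k,fy=k,interpolation=cv2.INTER_CUBIC))
E
python3 - <<'E'
from h import *
for n in('top','scene'): snap(n,n+'0'); print(json.load(open(f'pics/{n}0.json')))
big('top0',0,0,512,384,1.56,'top0b')
big('scene0',0,0,512,384,1.56,'scene0b')
print(read_state())
E
```

```text
{'K': [[420.63057142533114, 0.0, 248.9042866342002], [0.0, 420.63057142533114, 195.26539625450516], [0.0, 0.0, 1.0]], 'k1': 0.0246787955574063, 'W': [[0.012299470324128254, -0.9898519166362935, 0.1415694393617557, 302.79221209265575], [-0.9998495284228022, -0.01044259900020885, 0.013851809947469092, -191.8063523741617], [-0.012232887739444757, -0.14171850711031633, -0.9898314104937148, 1595.3042939883217], [0.0, 0.0, 0.0, 1.0]]}
{'K': [[418.42623555670457, 0.0, 258.54688370320986], [0.0, 418.42623555670457, 184.81765742944262], [0.0, 0.0, 1.0]], 'k1': 0.043362959494077306, 'W': [[-0.4892445110058212, -0.35985483542511815, 0.7944459112311145, -844.8547178604601], [-0.8721148243781033, 0.2096427563560254, -0.4421149712545351, 585.8022213803733], [-0.0074526203864836655, -0.9091503792710038, -0.41640130441770434, 853.7463199184423], [0.0, 0.0, 0.0, 1.0]]}
{'clock': 0.1, 'joints': array([-9.92383274e-01,  3.85508574e-01,  6.71628835e-03, -4.18725915e-04,
       -1.19399440e+00, -2.58564384e-01]), 'joint_vel': array([ 0.00051855, -0.00145257,  0.00215212,  0.00177473, -0.00059014,
       -0.00031558]), 'joint_efforts': array([ 1.68873999e-04, -3.93320274e+01,  1.88929492e+01,  4.19797406e+00,
       -2.57364416e-03,  1.41628141e-05]), 'position': array([ 196.46489364, -593.12285874,  403.69749228]), 'ee_rot': array([-1.59167182e-01,  9.87251123e-01,  9.88378519e-04, -2.26614650e-04]), 'contact_force': array([1.39648234, 0.26561467, 0.26109718]), 'wrist_torque': array([ 0.01680813, -0.01918254,  0.00840219]), 'gripper_width': 85.5073071114014}
```

View pics/top0b.png

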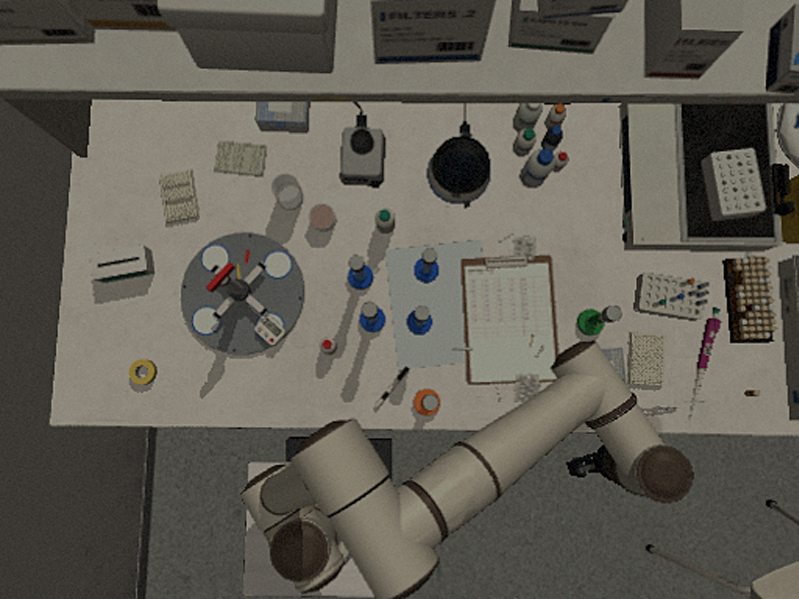

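View pics/scene0b.png

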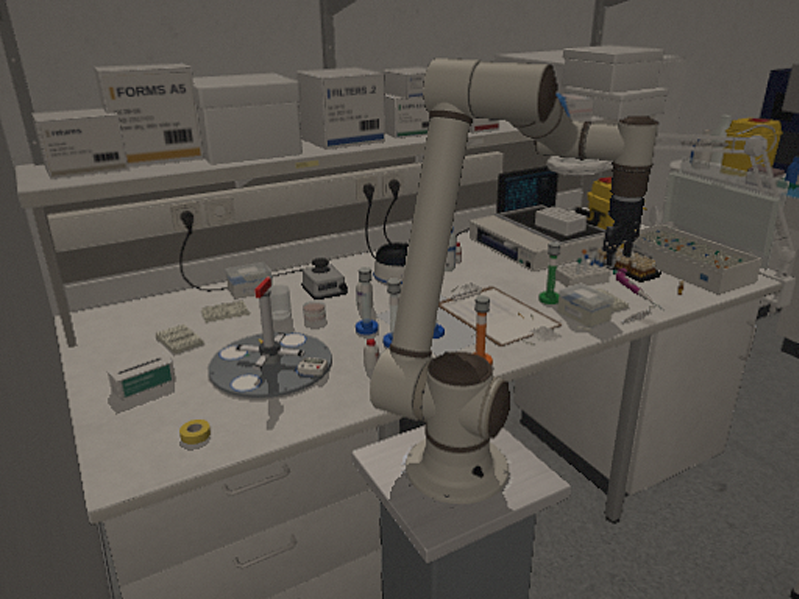

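Top view (enlarged 1.56x): the carrier is at (242,294) with a red handle. There are four blue cylinders at (360,277), (428,270), (372,318) and (420,320). The timer is at (270,328) and the clipboard at (510,320).
Could be mistaken for cylinders: green (592,322) and orange (427,402). Could be mistaken for the timer: the white box at (122,263). I choose the blue ones by their description and will check in a close crop.

```bash
python3 - <<'E'
from h import *
big('top0',112,140,256,128,3.1,'top0c')
big('top0',112,140,90,95,6,'top0d')
E
```

```text
(no output)
```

View pics/top0c.png

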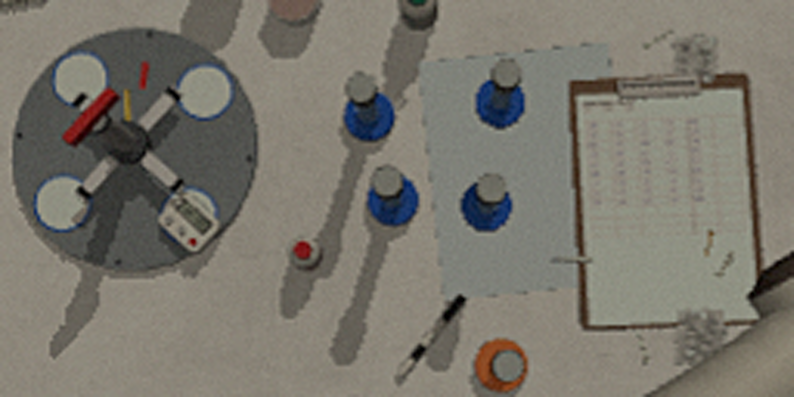

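View pics/top0d.png

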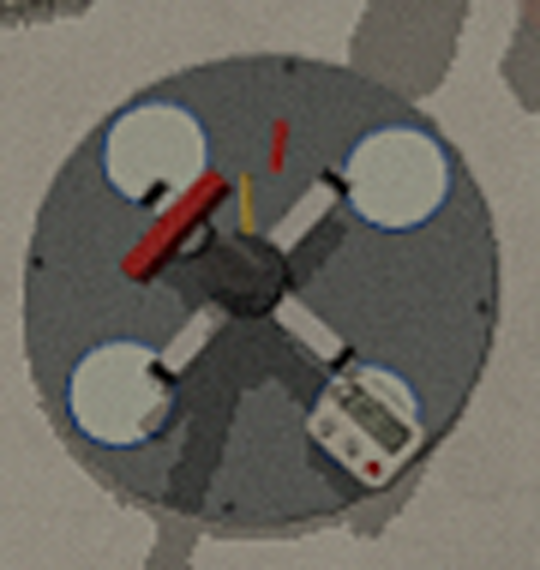

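```bash
python3 - <<'E'
from h import *
def d(x,y,z): return px2w('top0',(x+.5)/6-.5+112,(y+.5)/6-.5+140,z)
def c(x,y,z): return px2w('top0',(x+.5)/3.1-.5+112,(y+.5)/3.1-.5+140,z)
S=[d(156,152,12),d(398,177,12),d(121,394,12),d(368,415,12)]
print('stations',S, 'ctr',(S[1]+S[2])/2, 'disc', d(262,290,12))
for s in S: print(np.hypot(*(s-(S[1]+S[2])/2)[:2]), np.degrees(np.arctan2(*(s-(S[1]+S[2])/2)[1::-1])))
a,b=d(135,270,218),d(218,182,218);print('handle',a,b,(a+b)/2,np.degrees(np.arctan2(*(b-a)[1::-1])))
for e in [(335,182),(152,192),(162,370),(345,357)]: p=d(*e,44)-(S[1]+S[2])/2; print('arm',np.hypot(*p[:2]),np.degrees(np.arctan2(p[1],p[0])))
for e in [(247,178),(280,145)]: p=d(*e,12)-(S[1]+S[2])/2; print('ptr',np.degrees(np.arctan2(p[1],p[0])))
for h,f in [((362,86),(369,118)),((505,73),(500,103)),((387,181),(392,200)),((490,187),(486,206))]: print('cyl',c(*h,182),c(*f,18))
t=[d(345,362,20),d(424,425,20),d(375,490,20),d(308,430,20)];print('timer',t,sum(t)/4)
print('clip',[c(*q,3) for q in [(573,82),(745,76),(763,320),(585,327)]])
print('botr',c(302,250,70),'botg',c(418,8,98),'orange',c(508,364,182))
E
```

```text
stations [array([642.7, 260.2,  12. ]), array([628. , 104.3,  12. ]), array([486.3, 274.6,  12. ]), array([474.6, 117.8,  12. ])] ctr [557.15 189.45  12.  ] disc [553.8 188.3  12. ]
111.01515662286843 39.5908079167492
110.77113793764153 -50.23747606681251
110.77113793764148 129.76252393318745
109.30793658284834 -139.0433652103553
handle [531.6 209.7 218. ] [581.8 166.  218. ] [556.7  187.85 218.  ] -41.0401552991288
arm 79.66269515902658 -40.41796749902602
arm 82.24612452875823 49.83318529870853
arm 78.28489637216104 139.2994748003934
arm 79.81268696140984 -128.74389357604414
ptr 9.563064888487574
ptr -5.432899707851829
cyl [ 600.7 -100.7  182. ] [595.2 -99.5  18. ]
cyl [ 616.9 -258.6  182. ] [ 615.6 -260.4   18. ]
cyl [ 494.9 -130.1  182. ] [ 493.9 -129.4   18. ]
cyl [ 489.5 -242.7  182. ] [ 487.8 -243.9   18. ]
timer [array([507.1, 132. ,  20. ]), array([467.8,  80.8,  20. ]), array([426.6, 110. ,  20. ]), array([463.8, 153.5,  20. ])] [466.325 119.075  20.   ]
clip [array([ 646. , -351.6,    3. ]), array([ 655.5, -564.6,    3. ]), array([ 354.7, -579.5,    3. ]), array([ 343.5, -365. ,    3. ])]
botr [427.5 -26.8  70. ] botg [ 712.9 -159.6   98. ] orange [ 298.6 -263.   182. ]
```

Request:
apply_moves(
  fingers=[0,0,0,0,0,0,0,0,0,0],
  dp=[
    [20,44,4],
    [20,44,4],
    [20,44,4],
    [20,44,4],
    [20,44,4],
    [20,44,4],
    [20,44,4],
    [20,44,4],
    [20,44,4],
    [20,44,4],
  ],
  yaw=[80,80,80,80,80,80,80,80,80,80],
)

```text
clock: 1.1
position: [396.8, -150.7, 444.0]
ee_rot: [0.758, -0.652, -0.0, 0.0]
contact_force: [0.3, 0.7, 0.0]
gripper_width: 85.3
```

Request:
apply_moves(
  fingers=[0,0,0,0,0,0,0,0,0,0],
  dp=[
    [16,33.9,0],
    [16,33.9,0],
    [16,33.9,0],
    [16,33.9,0],
    [16,33.9,0],
    [16,33.9,0],
    [16,33.9,0],
    [16,33.9,0],
    [16,33.9,0],
    [16,33.9,0],
  ],
  yaw=[41,41,41,41,41,41,41,41,41,41],
)

```text
clock: 2.1
position: [556.7, 188.7, 443.0]
ee_rot: [0.939, -0.345, -0.001, 0.001]
contact_force: [0.2, 0.8, -1.1]
gripper_width: 85.6
```

```bash
python3 - <<'E'
from h import *
snap('wrist','w1'); s=read_state(); print(s['position'],s['joints'],R.from_quat(s['ee_rot']).as_matrix().round(2),json.load(open('pics/w1.json'))['W'])
big('w1',0,0,512,384,1.3,'w1b')
E
```

```text
[556.4897443  187.92306307 443.43931909] [ 6.01227256e-01  2.96940484e-01 -2.39840800e-02  1.00964142e-04
 -1.25270971e+00  2.64930774e-01] [[ 0.76 -0.65 -0.  ]
 [-0.65 -0.76 -0.  ]
 [-0.    0.   -1.  ]] [[-0.6468000487215845, -0.7336387324496383, -0.20838403783266216, 608.7502759335883], [-0.7626570174710305, 0.6228996465587096, 0.17421338645243897, 144.94291037385761], [0.00199265550171572, 0.27160677562741825, -0.9624062493340997, 411.6105330044223], [0.0, 0.0, 0.0, 1.0]]
```

View pics/w1b.png

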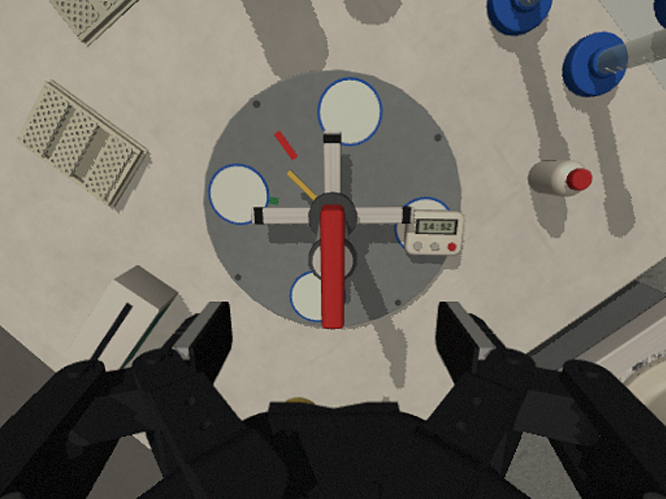

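```bash
python3 - <<'E'
from h import *
def w(x,y,z): return px2w('w1',(x+.5)/1.3-.5,(y+.5)/1.3-.5,z)
A,B,C=w(349.5,111,12),w(238.5,193.5,12),w(425,222,12);print(A,B,C)
c=np.array([557,189]);
for p in(A,B): print(np.hypot(*(p[:2]-c)),np.degrees(np.arctan2(*(p[:2]-c)[::-1])))
a,b=w(332.5,206,224),w(332.5,328,224);print('handle',a,b,(a+b)/2)
t=[w(405,211,32),w(464,211,32),w(462,257,32),w(404,255,32)];print(t,sum(t)/4)
m=[w(333,70,12),w(205,200,12),w(461,200,12)];print('disc',m)
import scipy.optimize as o
f=lambda q:[np.hypot(*(p[:2]-q))-152 for p in m]
print(o.least_squares(f,c).x)
E
```

```text
[627.7 104.9  12. ] [641.7 259.5  12. ] [475.3 115.3  12. ]
109.86946800635747 -49.94737953072912
110.20136115311828 39.77228668825225
handle [586.  164.4 224. ] [529.5 212.4 224. ] [557.75 188.4  224.  ]
[array([506.5, 126.4,  32. ]), array([463.8,  76. ,  32. ]), array([420.8, 108.3,  32. ]), array([466.4, 158.2,  32. ])] [464.375 117.225  32.   ]
disc [array([670.5,  92.1,  12. ]), array([661.7, 294.5,  12. ]), array([469.2,  67.7,  12. ])]
[554.15304617 190.68873328]
```

Request:
apply_moves(
  fingers=[0,0,0,0,0.5,1,1,1,1,1],
  dp=[
    [0,0,-3],
    [0,0,-6.8],
    [0,0,-6.8],
    [0,0,-6.8],
    [0,0,-6.8],
    [0,0,-6.8],
    [0,0,-6.8],
    [0,0,-6.8],
    [0,0,-6.8],
    [0,0,-6.8],
  ],
  yaw=[0,0,0,0,0,0,0,0,0,0],
)

```text
clock: 3.15
position: [556.9, 188.5, 376.2]
ee_rot: [0.939, -0.345, 0.0, 0.0]
contact_force: [1.6, 2.4, 1.6]
gripper_width: 12.4
```

Request:
apply_moves(
  fingers=[1,1,1,1,1,1,1,1,1,1],
  dp=[
    [0,0,0],
    [0,0,0],
    [0,0,0],
    [0,0,0],
    [0,0,0],
    [0,0,0],
    [0,0,0],
    [0,0,0],
    [0,0,0],
    [0,0,0],
  ],
  yaw=[5,10,15,20,25,30,33,35,36,36],
)

```text
clock: 4.15
position: [557.0, 188.7, 376.2]
ee_rot: [0.999, -0.039, 0.0, -0.0]
contact_force: [1.3, 2.4, 0.2]
gripper_width: 12.6
```

```bash
python3 - <<'E'
from h import *
s=read_state(); print(s['wrist_torque'],s['contact_force'],s['joints'],R.from_quat(s['ee_rot']).as_euler('xyz',degrees=True))
E
```

```text
[ 0.55245558 -0.22084832 -0.69125315] [1.34839854 2.3511536  0.24505505] [ 6.01823916e-01  3.43508087e-01 -1.28917753e-01 -3.26674071e-04
 -1.09740731e+00  8.91615193e-01] [-1.79952367e+02 -3.24691500e-02 -4.44078074e+00]
```

Request:
apply_moves(
  fingers=[0,0,0,0,0,0,0,0,0,0],
  dp=[
    [0,0,0],
    [0,0,0],
    [0,0,0],
    [0,0,7],
    [0,0,7],
    [-9.2,-7.1,7],
    [-9.2,-7.1,7],
    [-9.2,-7.1,7],
    [-9.2,-7.1,7],
    [-9.2,-7.1,7],
  ],
  yaw=[0,0,0,0,0,8,16,24,32,40],
)

```text
clock: 5.15
position: [464.1, 116.9, 446.9]
ee_rot: [0.951, 0.308, 0.001, -0.0]
contact_force: [0.3, 0.0, -1.0]
gripper_width: 85.3
```

Request:
apply_moves(
  fingers=[0,0,0],
  dp=[
    [0,0,0],
    [0,0,0],
    [0,0,0],
  ],
  yaw=[8,15.4,15.4],
)

```text
clock: 5.45
position: [463.9, 116.7, 447.0]
ee_rot: [0.902, 0.433, 0.0, -0.0]
contact_force: [-0.3, 0.5, -0.0]
gripper_width: 85.3
```

```bash
python3 - <<'E'
from h import *
snap('wrist','w2'); s=read_state(); print(s['position'],s['joints'],R.from_quat(s['ee_rot']).as_euler('xyz',degrees=True))
big('w2',0,0,512,384,1.5,'w2b')
E
```

```text
[463.96618434 116.71534064 446.89786832] [ 5.86782578e-01  1.01371503e-01 -2.65434124e-01 -8.70167717e-04
 -1.20300429e+00  1.87694206e+00] [-1.79972655e+02 -6.79087853e-02  5.11431040e+01]
```

View pics/w2b.png

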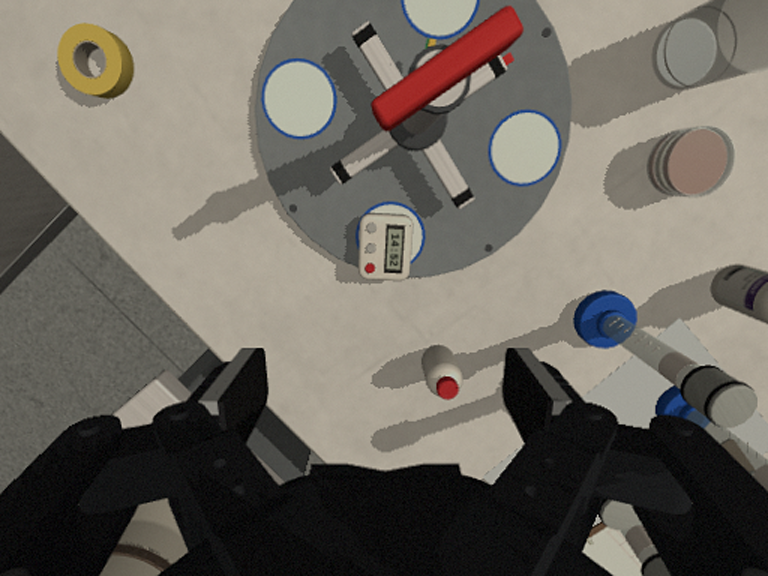

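Request:
apply_moves(
  fingers=[0,0,0,0,0,0,0,0,0,0],
  dp=[
    [0,0,-2],
    [0,0,-4],
    [0,0,-4],
    [0,0,-4],
    [0,0,-4],
    [0,0,-4],
    [0,0,-4],
    [0,0,-4],
    [0,0,-4],
    [0,0,-4],
  ],
  yaw=[-8,-16,-24,-32,-40,-48,-56,-64,-72,-80],
)

```text
clock: 6.5
position: [464.0, 116.7, 406.9]
ee_rot: [0.967, -0.253, 0.001, 0.0]
contact_force: [-0.2, -0.6, -0.6]
gripper_width: 85.6
```

Request:
apply_moves(
  fingers=[0,0,0,0,0,0,0,0,0,0],
  dp=[
    [0,0,0],
    [0,0,0],
    [0,0,0],
    [0,0,0],
    [0,0,0],
    [0,0,0],
    [0,0,0],
    [0,0,0],
    [0,0,0],
    [0,0,0],
  ],
  yaw=[-8,-16,-24,-32,-40,-48,-56,-64,-72,-80],
)

```text
clock: 7.5
position: [463.9, 116.6, 406.9]
ee_rot: [-0.575, 0.818, -0.0, -0.001]
contact_force: [0.3, 0.3, -0.1]
gripper_width: 85.3
```

```bash
python3 - <<'E'
from h import *
def w(x,y,z,k=1.5,f='w2'): return px2w(f,(x+.5)/k-.5,(y+.5)/k-.5,z)
t=[w(362,213,32),w(413,214,32),w(408,280,32),w(358,278,32)];print(t,sum(t)/4)
for i,j in((0,1),(3,2),(3,0),(2,1)): e=t[j]-t[i];print(np.hypot(*e[:2]),np.degrees(np.arctan2(e[1],e[0])))
for p in((439,-1),(298,98),(525,148)): print(w(*p,12))
s=read_state(); print(s['position'],s['joints'][5],R.from_quat(s['ee_rot']).as_euler('xyz',degrees=True))
E
```

```text
[array([467.1, 156.4,  32. ]), array([504.4, 125.3,  32. ]), array([460.8,  76.9,  32. ]), array([423.2, 109.6,  32. ])] [463.875 117.05   32.   ]
48.56439024635229 -39.82067675485042
49.83021171939771 -41.012859338983304
64.16735930362105 46.83132495995603
65.14230576207751 47.98663699047518
[638.5 258.7  12. ]
[486.3 275.6  12. ]
[627.6 105.5  12. ]
[463.94693814 116.60769391 406.86030399] -0.9337826158869299 [-1.79995591e+02 -8.45393203e-02 -1.09836952e+02]
```

Request:
apply_moves(
  fingers=[0,0,0,0,0,0,0,0,0,0],
  dp=[
    [0,0,-2],
    [0,0,-6],
    [0,0,-10],
    [0,0,-14],
    [0,0,-17],
    [0,0,-19],
    [0,0,-21],
    [0,0,-22],
    [0,0,-22],
    [0,0,-22],
  ],
  yaw=[-8,-16,-22,-22,-22,-22,-22,-22,-22,-22],
)

```text
clock: 8.5
position: [464.3, 116.8, 187.4]
ee_rot: [-0.408, 0.913, -0.0, -0.0]
contact_force: [0.2, -0.3, 0.2]
gripper_width: 85.3
```

Request:
apply_moves(
  fingers=[0.4,1,1,1,1,1,1],
  dp=[
    [0,0,0],
    [0,0,0],
    [0,0,0],
    [0,0,0],
    [0,0,0],
    [0,0,0],
    [0,0,0],
  ],
  yaw=[0,0,0,0,0,0,0],
)

```text
clock: 9.2
position: [464.7, 117.1, 188.7]
ee_rot: [-0.408, 0.913, -0.0, 0.001]
contact_force: [-1.6, 0.2, 5.5]
gripper_width: 50.2
```

Request:
apply_moves(
  fingers=[1,1,1,1,1,1,1,1,1,1],
  dp=[
    [0,0,2],
    [0,0,6],
    [0,0,10],
    [0,0,14],
    [0,0,18],
    [0,0,21],
    [0,0,23],
    [0,0,24],
    [0,0,24],
    [0,0,24],
  ],
  yaw=[0,0,0,0,0,0,0,0,0,0],
)

```text
clock: 10.2
position: [464.3, 116.9, 427.6]
ee_rot: [-0.408, 0.913, -0.0, -0.0]
contact_force: [-0.1, -0.2, -1.4]
gripper_width: 50.7
```

Request:
apply_moves(
  fingers=[1,1,1,1,1,1,1,1,1,1],
  dp=[
    [0,-2,0],
    [0,-5,0],
    [0.2,-8.5,0],
    [0.3,-12,0],
    [0.4,-15.5,0],
    [0.5,-19,0],
    [0.6,-22.5,0],
    [0.7,-25,0],
    [0.7,-27,0],
    [0.7,-28,0],
  ],
  yaw=[0,0,0,0,0,0,0,0,0,0],
)

```text
clock: 11.2
position: [471.1, -164.4, 425.6]
ee_rot: [-0.407, 0.913, 0.001, -0.002]
contact_force: [-0.1, 1.0, -0.3]
gripper_width: 50.1
```

Request:
apply_moves(
  fingers=[1,1,1,1,1,1,1,1,1,1],
  dp=[
    [0,-2,0],
    [0,-5,0],
    [0.2,-8.5,0],
    [0.3,-12,0],
    [0.4,-16,0],
    [0.5,-20,0],
    [0.6,-24,0],
    [0.7,-27,0],
    [0.7,-29,0],
    [0.7,-30,0],
  ],
  yaw=[0,0,0,0,0,0,0,0,0,0],
)

```text
clock: 12.2
position: [478.2, -465.7, 423.3]
ee_rot: [-0.406, 0.914, 0.002, -0.003]
contact_force: [0.0, 0.2, -0.5]
gripper_width: 50.4
```

Request:
apply_moves(
  fingers=[1,1,1,1,1,1,1,1,1,1],
  dp=[
    [0,0,-3],
    [0,0,-7],
    [0,0,-11],
    [0,0,-15],
    [0,0,-18.5],
    [0,0,-21],
    [0,0,-22.5],
    [0,0,-23.3],
    [0,0,-23.8],
    [0,0,-24.1],
  ],
  yaw=[0,0,0,0,0,0,0,0,0,0],
)

```text
clock: 13.2
position: [478.7, -465.8, 183.1]
ee_rot: [-0.406, 0.914, 0.002, -0.002]
contact_force: [1.0, -0.7, -0.1]
gripper_width: 50.3
```

Request:
apply_moves(
  fingers=[1,0.3,0.2,0,0,0,0,0,0,0],
  dp=[
    [0,0,0],
    [0,0,0],
    [0,0,0],
    [0,0,0.3],
    [0,0,0.5],
    [0,0,4],
    [0,0,9],
    [0,0,14],
    [0,0,19],
    [0,0,24],
  ],
  yaw=[0,0,0,0,0,0,0,0,0,0],
)

```text
clock: 14.2
position: [478.2, -465.5, 425.8]
ee_rot: [-0.406, 0.914, 0.001, -0.002]
contact_force: [1.1, -0.4, -0.6]
gripper_width: 85.2
```

```bash
python3 - <<'E'
from h import *
snap('wrist','w3'); s=read_state(); print(s['position'],s['joints'],R.from_quat(s['ee_rot']).as_euler('xyz',degrees=True))
for p in([489,-243,182],[617,-259,182],[495,-130,182],[478,-465,20]): print(w2px('w3',p))
big('w3',0,0,512,384,1.5,'w3b')
E
```

```text
[ 478.73126284 -466.60046013  436.97137079] [-0.52989612  0.43917473  0.17110234  0.00705991 -1.28910722 -0.20422856] [-179.15728781   -0.22379953 -131.95409351]
[390.6 357.7]
[286.4 409.9]
[439.2 414.7]
[255.2 165.1]
```

View pics/w3b.png

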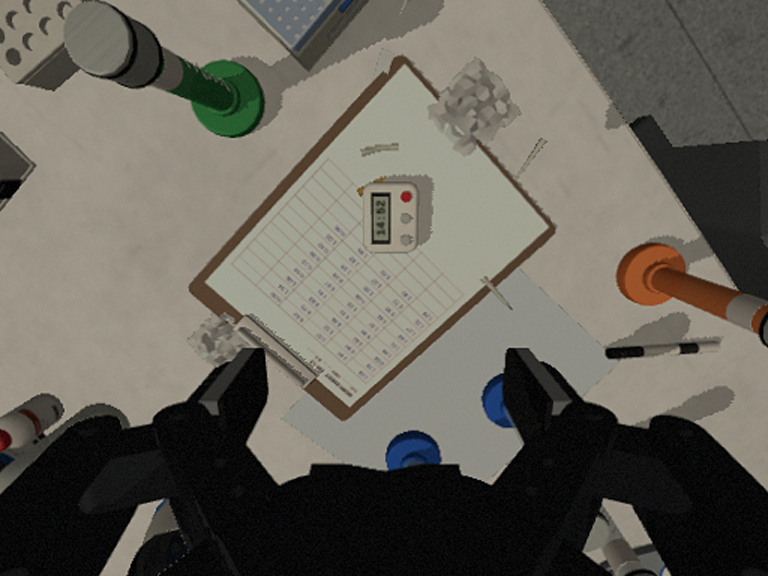

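The timer lies on the paper at about (390,217), inside the board, so it is placed. Cylinders next, nearest first, filling the far stations first.

Request:
apply_moves(
  fingers=[0,0,0,0,0,0,0,0,0,0],
  dp=[
    [12.1,36.6,0],
    [12.1,36.6,0],
    [12.1,36.6,0],
    [12.1,36.6,0],
    [12.1,36.6,0],
    [12.1,36.6,0],
    [12.1,36.6,0],
    [12.1,36.6,0],
    [12.1,36.6,0],
    [12.1,36.6,0],
  ],
  yaw=[42,42,42,42,42,42,42,42,42,42],
)

```text
clock: 15.25
position: [599.7, -99.9, 437.0]
ee_rot: [0.708, -0.706, 0.007, -0.004]
contact_force: [0.2, -0.3, -0.1]
gripper_width: 85.5
```

```bash
python3 - <<'E'
from h import *
snap('wrist','w4'); s=read_state(); print(s['position'],s['joints'],R.from_quat(s['ee_rot']).as_euler('xyz',degrees=True))
for p in([600,-100,182],[495,-130,182],[617,-259,182],[489,-243,182]): print(w2px('w4',p))
big('w4',0,0,512,384,1.5,'w4b')
def w(x,y,z,k=1.5,f='w2'): return px2w(f,(x+.5)/k-.5,(y+.5)/k-.5,z)
print('beaker,pot',w(690,55,0),w(675,170,0))
E
```

```text
[ 599.49106247 -100.77426717  436.93983019] [ 0.10060213  0.33256725  0.00879205  0.00576237 -1.23303564 -0.10147931] [-179.17139167   -0.23024943  -89.94469508]
[260.2 195.8]
[384.  162.9]
[238.4 -11.9]
[409.9  13.7]
beaker,pot [804.6  76.1   0. ] [741.1  -9.7   0. ]
```

View pics/w4b.png

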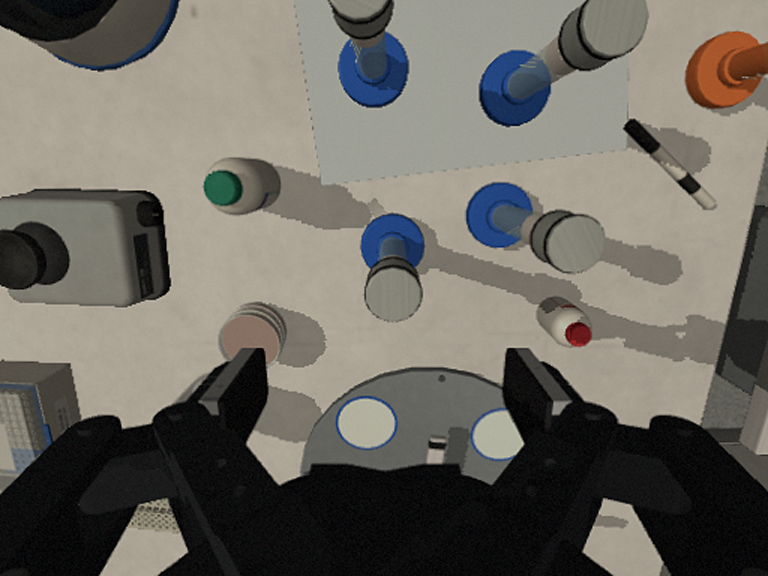

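```bash
python3 - <<'E'
from h import *
def w(x,y,z,k=1.5,f='w4'): return px2w(f,(x+.5)/k-.5,(y+.5)/k-.5,z)
for n,h,ft in(('C1',(393,292),(392,244)),('C3',(575,243),(499,214)),('C4',(613,26),(514,88)),('C2',(362,-3),(373,70))): print(n,w(*h,182),w(*ft,12))
for p in((366,423),(504,434)): print('S',w(*p,12))
s=read_state();M=R.from_quat(s['ee_rot']).as_matrix();print('grasp',s['position']+M@[0,0,155])
E
```

```text
C1 [ 598.6 -101.2  182. ] [ 598.9 -100.4   12. ]
C3 [ 495.8 -130.9  182. ] [ 494.7 -130.7   12. ]
C4 [ 489.7 -240.6  182. ] [ 489.4 -244.1   12. ]
C2 [ 615.1 -252.6  182. ] [ 617.1 -258.6   12. ]
S [626.9 105.6  12. ]
S [468.7 118.5  12. ]
grasp [ 601.7331857  -101.39492109  281.9572903 ]
```

Request:
apply_moves(
  fingers=[0,0,0,0,0,0,0,0,0,0],
  dp=[
    [-0.3,0,0],
    [-0.3,0,-2],
    [-0.3,0,-5],
    [-0.3,0,-8],
    [-0.3,0,-10],
    [-0.3,0,-11],
    [-0.3,0,-11.5],
    [-0.3,0,-11.5],
    [-0.3,0,-11.5],
    [-0.3,0,-11.5],
  ],
  yaw=[0,0,0,0,0,0,0,0,0,0],
)

```text
clock: 16.3
position: [596.7, -100.8, 323.2]
ee_rot: [0.707, -0.707, 0.007, -0.005]
contact_force: [0.3, -1.2, 0.9]
gripper_width: 85.3
```

Request:
apply_moves(
  fingers=[0.3,0.45,0.5,0.55,0.6,0.65,0.7,1,1,1],
  dp=[
    [0,0,0],
    [0,0,0],
    [0,0,0],
    [0,0,0],
    [0,0,0],
    [0,0,0],
    [0,0,0],
    [0,0,0],
    [0,0,0],
    [0,0,0],
  ],
  yaw=[0,0,0,0,0,0,0,0,0,0],
)

```text
clock: 17.3
position: [596.7, -100.9, 323.5]
ee_rot: [0.707, -0.707, 0.007, -0.004]
contact_force: [-1.7, -0.9, 3.7]
gripper_width: 32.4
```

```bash
cat >> h.py <<'E'
def grasp():
    s=read_state();M=R.from_quat(s['ee_rot']).as_matrix()
    print('tcp',s['position'].round(1),'grasp',(s['position']+M@[0,0,155]).round(1),'eul',R.from_quat(s['ee_rot']).as_euler('xyz',degrees=True).round(2),'w',round(s['gripper_width'],1),'F',s['contact_force'].round(1),'q6',s['joints'][5].round(2))
E
python3 -c "
from h import *
grasp()"
```

```text
tcp [ 596.7 -100.9  323.5] grasp [ 599.3 -101.6  168.5] eul [-179.04   -0.24  -89.94] w 32.4 F [-1.7 -0.9  3.7] q6 -0.1
```

Request:
apply_moves(
  fingers=[1,1,1,1,1,1,1,1,1,1],
  dp=[
    [0,0,1],
    [0,0,3],
    [0,0,6],
    [0,0,9],
    [0,1,10.5],
    [0,3,11],
    [0,6,11],
    [0.5,9,11],
    [0.8,12,11],
    [1.2,15,11],
  ],
  yaw=[0,0,0,0,0,0,0,0,0,0],
)

```text
clock: 18.3
position: [608.6, 50.3, 433.2]
ee_rot: [0.707, -0.707, 0.007, -0.005]
contact_force: [0.3, 0.4, -1.9]
gripper_width: 32.8
```

Request:
apply_moves(
  fingers=[1,1,1,1,1,1,1,1,1,1],
  dp=[
    [0.4,3,0],
    [0.8,6,0],
    [1.2,9,0],
    [1.6,12,0],
    [2,14.8,0],
    [2.4,17.2,0],
    [2.7,19.2,0],
    [2.9,20.4,0],
    [3,21.1,0],
    [3,21.1,0],
  ],
  yaw=[0,0,0,0,0,0,0,0,0,0],
)

```text
clock: 19.3
position: [638.7, 261.8, 432.8]
ee_rot: [0.708, -0.707, 0.007, -0.004]
contact_force: [0.0, 0.2, -2.0]
gripper_width: 32.5
```

```bash
python3 -c "
from h import *
grasp();snap('wrist','w5');grasp()"
```

```text
tcp [638.7 261.8 432.8] grasp [641.2 261.2 277.8] eul [-179.08   -0.21  -89.93] w 32.5 F [ 0.   0.2 -2. ] q6 -0.63
tcp [638.7 261.1 433.1] grasp [641.2 260.6 278.1] eul [-179.07   -0.21  -89.97] w 32.8 F [-0.8 -0.2 -2.6] q6 -0.63
```

View pics/w5.png

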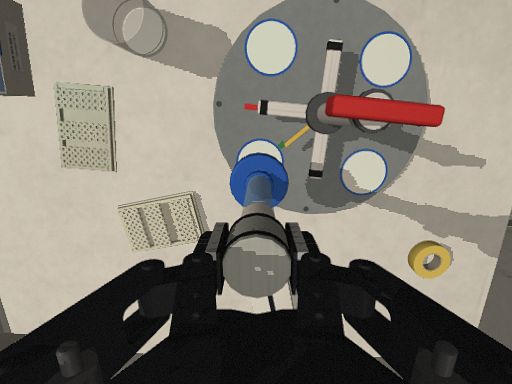

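```bash
python3 -c "
from h import *
for n,p,z in(('foot',(259,181),119),('head',(257,263),291),('D',(271,47),12),('C',(386,59),12),('B',(364,172),12)): print(n,px2w('w5',*p,z))
"
```

```text
foot [640.9 262.7 119. ]
head [640.5 260.4 291. ]
D [626.4 104.9  12. ]
C [471.4 118.8  12. ]
B [485.1 274.1  12. ]
```

Request:
apply_moves(
  fingers=[1,1,1,1,1,1,1,1,1,1],
  dp=[
    [0,-0.1,-1],
    [0,-0.1,-3],
    [0,-0.1,-5],
    [0,-0.1,-7],
    [0,-0.1,-8.3],
    [0,-0.1,-9],
    [0,-0.1,-9.4],
    [0,-0.1,-9.6],
    [0,-0.1,-9.75],
    [0,-0.1,-9.75],
  ],
  yaw=[0,0,0,0,0,0,0,0,0,0],
)

```text
clock: 20.35
position: [638.7, 260.2, 336.1]
ee_rot: [0.707, -0.707, 0.007, -0.005]
contact_force: [0.2, -0.2, -1.8]
gripper_width: 32.6
```

Request:
apply_moves(
  fingers=[0.6,0.5,0.4,0.3,0,0,0,0],
  dp=[
    [0,0,0],
    [0,0,0],
    [0,0,0],
    [0,0,0],
    [0,0,0],
    [0,0,0],
    [0,0,5],
    [0,0,10],
  ],
  yaw=[0,0,0,0,0,0,0,0],
)

```text
clock: 21.15
position: [638.7, 260.1, 435.4]
ee_rot: [0.707, -0.707, 0.007, -0.002]
contact_force: [0.7, 1.3, 1.4]
gripper_width: 85.3
```

```bash
python3 -c "
from h import *
grasp();snap('wrist','w6');grasp()"
```

```text
tcp [638.7 260.1 435.4] grasp [640.7 259.2 280.4] eul [-179.25   -0.36  -89.96] w 85.3 F [0.7 1.3 1.4] q6 -0.63
tcp [639.7 260.1 448.3] grasp [644.8 260.3 293.4] eul [-1.781e+02  8.000e-02 -8.989e+01] w 85.1 F [1.8 0.5 9.9] q6 -0.63
```

View pics/w6.png

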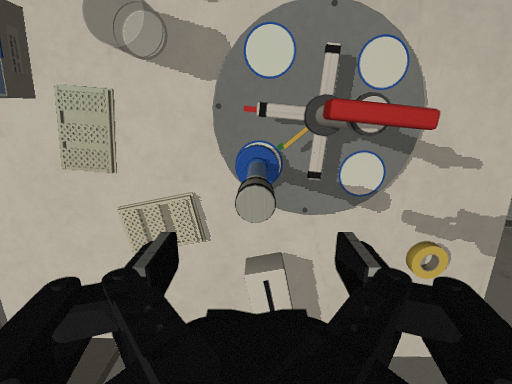

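```bash
python3 -c "
from h import *
i=cv2.imread('pics/w6.png');h=cv2.cvtColor(i,cv2.COLOR_BGR2HSV)
m=cv2.inRange(h,(105,150,40),(125,255,255))
m[:,:]=m; y,x=np.nonzero(m[135:200,225:295]);print(x.min()+225,x.max()+225,y.min()+135,y.max()+135)
D,B,C=[px2w('w6',*p,12) for p in((270,49.5),(362,174),(384,62))];print(D,B,C,'A',D+B-C)
print(px2w('w6',259,164,21)); grasp()
for n in ('top',): snap(n,'top1')
for p in ([641,259.8,194],[641,259.8,30],[641,259.8,12]): print(w2px('top1',p))
big('top1',130,150,60,60,8,'t')
"
```

```text
235 282 141 183
[626.3 104.5  12. ] [485.4 275.1  12. ] [470.9 119.2  12. ] A [640.8 260.4  12. ]
[640.5 259.1  21. ]
tcp [639.7 260.1 448.3] grasp [644.8 260.3 293.4] eul [-1.781e+02  8.000e-02 -8.989e+01] w 85.1 F [1.8 0.5 9.9] q6 -0.63
[123. 154.]
[136.4 164.3]
[137.7 165.3]
```

Request:
apply_moves(
  fingers=[0,0,0,0,0,0,0,0,0,0],
  dp=[
    [-14.5,-39.1,0],
    [-14.5,-39.1,0],
    [-14.5,-39.1,0],
    [-14.5,-39.1,0],
    [-14.5,-39.1,0],
    [-14.5,-39.1,0],
    [-14.5,-39.1,0],
    [-14.5,-39.1,0],
    [-14.5,-39.1,0],
    [-14.5,-39.1,0],
  ],
  yaw=[0,0,0,0,0,0,0,0,0,0],
)

```text
clock: 22.25
position: [493.4, -132.9, 446.4]
ee_rot: [-0.706, 0.708, -0.011, 0.013]
contact_force: [0.6, -1.0, 1.0]
gripper_width: 85.6
```

Request:
apply_moves(
  fingers=[0],
  dp=[
    [0,0,0],
  ],
  yaw=[0],
)

```text
clock: 22.35
position: [493.3, -133.0, 446.5]
ee_rot: [-0.706, 0.708, -0.011, 0.014]
contact_force: [0.9, 1.7, 0.7]
gripper_width: 85.2
```

```bash
python3 -c "
from h import *
grasp()
snap('wrist','w7')
print(w2px('w7',[495,-131,182]))
i=cv2.imread('pics/w7.png');cv2.imwrite('pics/w7c.png',i)"
```

```text
tcp [ 493.3 -133.   446.5] grasp [ 498.7 -132.5  291.6] eul [-178.01    0.21  -90.18] w 85.2 F [0.9 1.7 0.7] q6 -0.06
[264.5 192.9]
```

Request:
apply_moves(
  fingers=[0,0,0,0,0,0,0,0],
  dp=[
    [0,0,4],
    [0,0,8],
    [0,0,10],
    [0,0,10],
    [0,0,10],
    [0,0,10],
    [0,0,5],
    [0,0,0],
  ],
  yaw=[0,0,0,0,0,0,0,0],
)

```text
clock: 23.2
position: [493.2, -132.5, 445.2]
ee_rot: [-0.706, 0.708, -0.012, 0.014]
contact_force: [1.5, 0.4, -0.4]
gripper_width: 85.4
```

```bash
python3 -c "
from h import *
grasp()
get_image('wrist');grasp()"
```

```text
tcp [ 493.2 -132.5  445.2] grasp [ 498.9 -131.9  290.3] eul [-177.91    0.23  -90.12] w 85.4 F [ 1.5  0.4 -0.4] q6 -0.06
tcp [ 489.5 -132.1  433.2] grasp [ 491.4 -130.9  278.3] eul [-179.31    0.44  -90.25] w 85.4 F [ -6.6   1.  -11.9] q6 -0.06
```

Request:
apply_moves(
  fingers=[0,0,0,0],
  dp=[
    [0.4,0,0],
    [0.4,0,0],
    [0.4,0,0],
    [0.4,0,0],
  ],
  yaw=[0,0,0,0],
)

```text
clock: 23.65
position: [494.4, -132.1, 435.8]
ee_rot: [-0.706, 0.708, -0.004, 0.009]
contact_force: [0.1, -1.0, -0.2]
gripper_width: 85.4
```

```bash
python3 -c "
from h import *
grasp()
snap('wrist','w7')
print(w2px('w7',[495,-131,182]))
i=cv2.imread('pics/w7.png');g=cv2.medianBlur(cv2.cvtColor(i,cv2.COLOR_BGR2GRAY),5)
c=cv2.HoughCircles(g,cv2.HOUGH_GRADIENT,1,40,param1=80,param2=20,minRadius=15,maxRadius=26)
for q in c[0]: print(q, px2w('w7',q[0],q[1],182))"
```

```text
tcp [ 494.4 -132.1  435.8] grasp [ 497.1 -131.   280.8] eul [-179.01    0.42  -90.23] w 85.4 F [ 0.1 -1.  -0.2] q6 -0.06
[260.6 194.4]
[269.5  51.5  22.9] [ 488.3 -244.7  182. ]
[261.5 161.5  21.8] [ 494.3 -160.1  182. ]
[410.5  64.5  25.4] [ 379.7 -235.8  182. ]
[173.5  67.5  24.3] [ 562.8 -234.1  182. ]
[101.5  32.5  23.1] [ 616.5 -260.1  182. ]
[102.5 245.5  21. ] [644.9 -79.9 182. ]
[184.5 295.5  17.2] [570.8 -25.3 182. ]
[274.5 302.5  17.4] [481.  -18.2 182. ]
[490.5  42.5  15.5] [ 320.1 -252.2  182. ]
```

Request:
apply_moves(
  fingers=[0,0,0,0,0,0,0,0,0,0],
  dp=[
    [-0.2,0,0],
    [-0.2,0,-2],
    [-0.2,0,-5],
    [-0.2,0,-8],
    [-0.2,0,-10],
    [-0.2,0,-11],
    [-0.2,0,-11.3],
    [-0.2,0,-11.3],
    [-0.2,0,-11.3],
    [-0.2,0,-11.3],
  ],
  yaw=[0,0,0,0,0,0,0,0,0,0],
)

```text
clock: 24.7
position: [492.4, -132.1, 323.6]
ee_rot: [-0.706, 0.708, -0.004, 0.009]
contact_force: [0.3, -0.0, 0.9]
gripper_width: 85.4
```

Request:
apply_moves(
  fingers=[0.3,0.45,0.5,0.55,0.6,0.65,0.7,1,1,1],
  dp=[
    [0,0,0],
    [0,0,0],
    [0,0,0],
    [0,0,0],
    [0,0,0],
    [0,0,0],
    [0,0,0],
    [0,0,0],
    [0,0,0],
    [0,0,0],
  ],
  yaw=[0,0,0,0,0,0,0,0,0,0],
)

```text
clock: 25.7
position: [492.2, -132.2, 323.8]
ee_rot: [-0.706, 0.708, -0.004, 0.009]
contact_force: [-3.8, 0.1, 5.0]
gripper_width: 32.4
```

```bash
python3 -c "
from h import *
grasp()"
```

```text
tcp [ 492.2 -132.2  323.8] grasp [ 495.  -131.1  168.8] eul [-178.96    0.41  -90.22] w 32.4 F [-3.8  0.1  5. ] q6 -0.05
```

Request:
apply_moves(
  fingers=[1,1,1,1,1,1,1,1,1,1],
  dp=[
    [0,0,1],
    [0,0,3],
    [0,0,6],
    [0,0,9],
    [0,1,10.5],
    [0,3,11],
    [0,6,11],
    [-0.2,9.5,11],
    [-0.3,12,11],
    [-0.3,13,11],
  ],
  yaw=[0,0,0,0,0,0,0,0,0,0],
)

```text
clock: 26.7
position: [489.2, -0.3, 433.6]
ee_rot: [-0.706, 0.708, -0.004, 0.01]
contact_force: [-0.1, -0.0, -2.3]
gripper_width: 32.9
```

Request:
apply_moves(
  fingers=[1,1,1,1,1,1,1,1,1,1],
  dp=[
    [-0.1,2,0],
    [-0.1,6,0],
    [-0.2,10,0],
    [-0.3,14,0],
    [-0.4,18,0],
    [-0.5,21.5,0],
    [-0.6,24.5,0],
    [-0.6,26.5,0],
    [-0.6,27.5,0],
    [-0.6,27.5,0],
  ],
  yaw=[0,0,0,0,0,0,0,0,0,0],
)

```text
clock: 27.7
position: [483.4, 275.2, 433.2]
ee_rot: [-0.707, 0.708, -0.004, 0.009]
contact_force: [-0.0, -0.4, -3.1]
gripper_width: 32.2
```

```bash
cat >> h.py <<'E'
def foot(f,p,z):  # blue foot extent near expected centre p (underside height z)
    u,v=w2px(f,[p[0],p[1],z+9]); i=cv2.imread(f'pics/{f}.png');h=cv2.cvtColor(i,cv2.COLOR_BGR2HSV)
    m=cv2.inRange(h,(105,170,50),(125,255,255)); n,l,st,ce=cv2.connectedComponentsWithStats(m)
    for k in range(1,n):
        x,y,w,hh,a=st[k]
        if a>300: print('blob',st[k],'ctr',px2w(f,x+w/2-.5,y+hh/2-.5,z+9))
    print('expected px',u,v)
E
python3 -c "
from h import *
grasp();snap('wrist','w8');grasp();foot('w8',(485.8,274.2),110)"
```

```text
tcp [483.4 275.2 433.2] grasp [486.3 276.5 278.2] eul [-178.94    0.46  -90.07] w 32.2 F [-0.  -0.4 -3.1] q6 -0.82
tcp [483.3 274.4 433.3] grasp [486.2 275.6 278.3] eul [-178.95    0.44  -90.11] w 32.3 F [ 0.3  0.5 -3. ] q6 -0.82
blob [ 129  129   45   45 1098] ctr [602.5 247.1 119. ]
blob [ 230  151   58   53 1724] ctr [486.9 275.5 119. ]
expected px 259.5 175.9
```

Foot is within 1.5 mm of target. Lower with a 1 mm correction.

Request:
apply_moves(
  fingers=[1,1,1,1,1,1,1,1,1,1],
  dp=[
    [0,-0.1,-1],
    [-0.1,-0.1,-3],
    [-0.1,-0.1,-5],
    [-0.1,-0.1,-7],
    [-0.1,-0.1,-8.3],
    [-0.1,-0.1,-9],
    [-0.1,-0.1,-9.4],
    [-0.1,-0.1,-9.6],
    [-0.1,-0.1,-9.75],
    [-0.1,-0.1,-9.75],
  ],
  yaw=[0,0,0,0,0,0,0,0,0,0],
)

```text
clock: 28.75
position: [482.4, 273.4, 336.2]
ee_rot: [-0.706, 0.708, -0.004, 0.01]
contact_force: [0.7, -0.4, -3.5]
gripper_width: 32.5
```

Request:
apply_moves(
  fingers=[0.6,0.5,0.4,0.3,0,0,0,0,0,0],
  dp=[
    [0,0,0],
    [0,0,0],
    [0,0,0],
    [0,0,0],
    [0,0,0],
    [0,0,3],
    [0,0,7],
    [0,0,10],
    [0,0,11],
    [0,0,11],
  ],
  yaw=[0,0,0,0,0,0,0,0,0,0],
)

```text
clock: 29.75
position: [482.4, 273.4, 447.7]
ee_rot: [-0.706, 0.708, -0.004, 0.011]
contact_force: [-1.5, -0.4, -0.4]
gripper_width: 85.6
```

```bash
python3 -c "
from h import *
snap('wrist','w9');grasp();foot('w9',(485.8,274.2),12)"
```

```text
tcp [482.1 273.3 445.8] grasp [485.  274.6 290.8] eul [-178.95    0.5   -90.13] w 85.0 F [-0.2 -0.2  0.1] q6 -0.81
blob [ 134  128   43   45 1007] ctr [643.9 260.6  21. ]
blob [238 136  45  41 961] ctr [486.2 269.7  21. ]
expected px 260.2 159.0
```

View pics/w9.png

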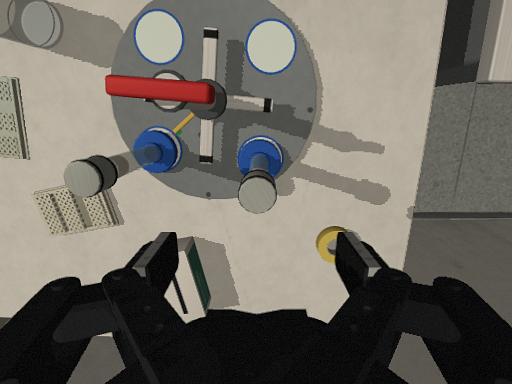

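Request:
apply_moves(
  fingers=[0,0,0,0,0,0,0,0,0,0],
  dp=[
    [8,-32,0],
    [8,-32,0],
    [8,-32,0],
    [8,-32,0],
    [8,-32,0],
    [8,-32,0],
    [8,-32,0],
    [8,-32,0],
    [8,-32,0],
    [8,-32,0],
  ],
  yaw=[0,0,0,0,0,0,0,0,0,0],
)

```text
clock: 30.8
position: [562.0, -46.1, 444.5]
ee_rot: [-0.707, 0.708, -0.003, 0.009]
contact_force: [0.6, 1.5, -0.8]
gripper_width: 85.4
```

Request:
apply_moves(
  fingers=[0,0,0,0,0,0,0,0,0,0],
  dp=[
    [5.2,-21.2,0],
    [5.2,-21.2,0],
    [5.2,-21.2,0],
    [5.2,-21.2,0],
    [5.2,-21.2,0],
    [5.2,-21.2,0],
    [5.2,-21.2,0],
    [5.2,-21.2,0],
    [5.2,-21.2,0],
    [5.2,-21.2,0],
  ],
  yaw=[0,0,0,0,0,0,0,0,0,0],
)

```text
clock: 31.8
position: [613.9, -256.8, 445.1]
ee_rot: [0.707, -0.707, 0.003, -0.009]
contact_force: [-0.9, 0.3, 0.3]
gripper_width: 85.4
```

```bash
python3 -c "
from h import *
grasp();snap('wrist','w10');print(w2px('w10',[617,-258.5,182]))
big('w10',210,140,110,90,5,'w10c')"
```

```text
tcp [ 613.9 -256.8  445.1] grasp [ 616.5 -255.5  290.1] eul [-179.05    0.5   -89.99] w 85.4 F [-0.9  0.3  0.3] q6 0.16
[257.7 188. ]
```

View pics/w10c.png

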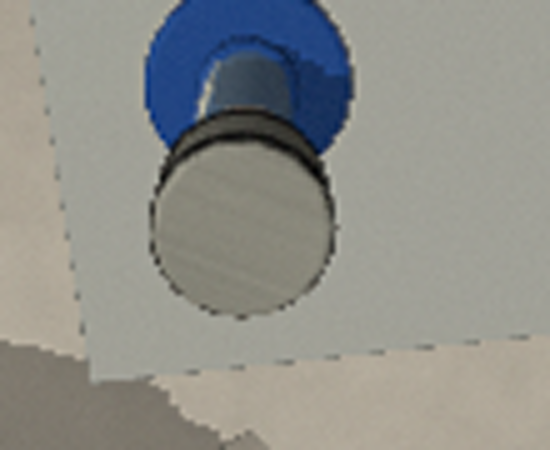

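Request:
apply_moves(
  fingers=[0,0,0,0,0,0,0,0,0,0],
  dp=[
    [0,-0.4,0],
    [0,-0.4,-3],
    [0,-0.4,-6],
    [0,-0.4,-9],
    [0,-0.4,-11],
    [0,-0.4,-11.8],
    [0,-0.4,-12.1],
    [0,-0.4,-12.1],
    [0,-0.4,-12.1],
    [0,-0.4,-12.1],
  ],
  yaw=[0,0,0,0,0,0,0,0,0,0],
)

```text
clock: 32.85
position: [614.2, -261.1, 325.4]
ee_rot: [-0.707, 0.707, -0.004, 0.01]
contact_force: [-0.7, 0.2, 0.5]
gripper_width: 85.3
```

Request:
apply_moves(
  fingers=[0.3,0.45,0.5,0.55,0.6,0.65,0.7,1,1,1],
  dp=[
    [0,0,0],
    [0,0,0],
    [0,0,0],
    [0,0,0],
    [0,0,0],
    [0,0,0],
    [0,0,0],
    [0,0,0],
    [0,0,0],
    [0,0,0],
  ],
  yaw=[0,0,0,0,0,0,0,0,0,0],
)

```text
clock: 33.85
position: [614.1, -261.2, 325.8]
ee_rot: [0.707, -0.707, 0.004, -0.009]
contact_force: [-1.0, -0.5, 4.0]
gripper_width: 32.0
```

```bash
python3 -c "
from h import *
grasp()"
```

```text
tcp [ 614.1 -261.2  325.8] grasp [ 617.  -260.   170.8] eul [-178.92    0.44  -89.99] w 32.0 F [-1.  -0.5  4. ] q6 0.17
```

Request:
apply_moves(
  fingers=[1,1,1,1,1,1,1,1,1,1],
  dp=[
    [0,0,1],
    [0,0,3],
    [0,0,6],
    [0,0,9],
    [0,1,10.5],
    [0,3,11],
    [0,6,11],
    [0,9.5,11],
    [0.2,12,11],
    [0.2,13,11],
  ],
  yaw=[0,0,0,0,0,0,0,0,0,0],
)

```text
clock: 34.85
position: [616.0, -128.3, 434.7]
ee_rot: [0.708, -0.706, 0.003, -0.009]
contact_force: [0.3, -0.3, -2.1]
gripper_width: 32.4
```

Request:
apply_moves(
  fingers=[1,1,1,1,1,1,1,1,1,1],
  dp=[
    [0,2,0],
    [0.1,5.5,0],
    [0.2,9,0],
    [0.3,12.5,0],
    [0.4,16,0],
    [0.5,19,0],
    [0.6,21.5,0],
    [0.8,23,0],
    [0.8,23.5,0],
    [0.8,23.5,0],
  ],
  yaw=[0,0,0,0,0,0,0,0,0,0],
)

```text
clock: 35.85
position: [624.1, 106.8, 434.2]
ee_rot: [0.708, -0.706, 0.003, -0.009]
contact_force: [0.1, -0.5, -1.5]
gripper_width: 32.4
```

```bash
python3 -c "
from h import *
snap('wrist','w11');grasp();foot('w11',(626.8,104.9),110)"
```

```text
tcp [624.  106.2 434.4] grasp [626.6 107.5 279.4] eul [-179.04    0.5   -89.88] w 32.7 F [ 1.  -0.2 -2.5] q6 -0.42
blob [ 230  137   57   65 1691] ctr [627.6  98.6 119. ]
blob [334 246  31  21 362] ctr [518.2 203.8 119. ]
expected px 258.7 174.6
```

Request:
apply_moves(
  fingers=[1,1,1,1,1,1,1,1,1,1],
  dp=[
    [0,-0.2,-1],
    [0,-0.2,-3],
    [0,-0.2,-5],
    [0,-0.2,-7],
    [0,-0.2,-8.3],
    [0,-0.2,-9],
    [0,-0.2,-9.3],
    [0,-0.2,-9.5],
    [0,-0.2,-9.65],
    [0,-0.2,-9.65],
  ],
  yaw=[0,0,0,0,0,0,0,0,0,0],
)

```text
clock: 36.9
position: [624.1, 104.2, 338.4]
ee_rot: [0.708, -0.706, 0.003, -0.01]
contact_force: [0.2, -0.1, -2.5]
gripper_width: 31.9
```

Request:
apply_moves(
  fingers=[0.6,0.5,0.4,0.3,0,0,0,0,0,0],
  dp=[
    [0,0,0],
    [0,0,0],
    [0,0,0],
    [0,0,0],
    [0,0,0],
    [0,0,3],
    [0,0,7],
    [0,0,10],
    [0,0,11],
    [0,0,11],
  ],
  yaw=[0,0,0,0,0,0,0,0,0,0],
)

```text
clock: 37.9
position: [624.1, 104.2, 450.3]
ee_rot: [0.708, -0.706, 0.004, -0.011]
contact_force: [0.7, -0.7, -0.8]
gripper_width: 85.3
```

```bash
python3 -c "
from h import *
snap('wrist','w12');grasp();foot('w12',(626.8,104.9),12)"
```

```text
tcp [623.9 104.2 448.1] grasp [626.6 105.8 293.2] eul [-179.      0.56  -89.88] w 85.4 F [-0.5  0.3 -0.5] q6 -0.42
blob [239 136  44  41 912] ctr [627.2 100.8  21. ]
blob [232 234  40  35 812] ctr [641.1 260.7  21. ]
expected px 260.7 158.7
```

Request:
apply_moves(
  fingers=[0,0,0,0,0,0,0,0,0,0],
  dp=[
    [-13.8,-35,0],
    [-13.8,-35,0],
    [-13.8,-35,0],
    [-13.8,-35,0],
    [-13.8,-35,0],
    [-13.8,-35,0],
    [-13.8,-35,0],
    [-13.8,-35,0],
    [-13.8,-35,0],
    [-13.8,-35,0],
  ],
  yaw=[0,0,0,0,0,0,0,0,0,0],
)

```text
clock: 38.95
position: [485.5, -246.1, 446.2]
ee_rot: [0.707, -0.707, 0.001, -0.009]
contact_force: [1.0, 0.6, -0.1]
gripper_width: 85.6
```

```bash
python3 -c "
from h import *
grasp();snap('wrist','w13');print(w2px('w13',[489,-244.4,182]))
big('w13',190,140,130,100,5,'w13c');foot('w13',(489,-244),0)"
```

```text
tcp [ 485.5 -246.1  446.2] grasp [ 487.7 -244.4  291.3] eul [-179.18    0.63  -89.97] w 85.6 F [ 1.   0.6 -0.1] q6 0.18
[256.6 190.6]
blob [239 139  40  35 799] ctr [ 488.6 -248.1    9. ]
expected px 258.2 158.6
```

View pics/w13c.png

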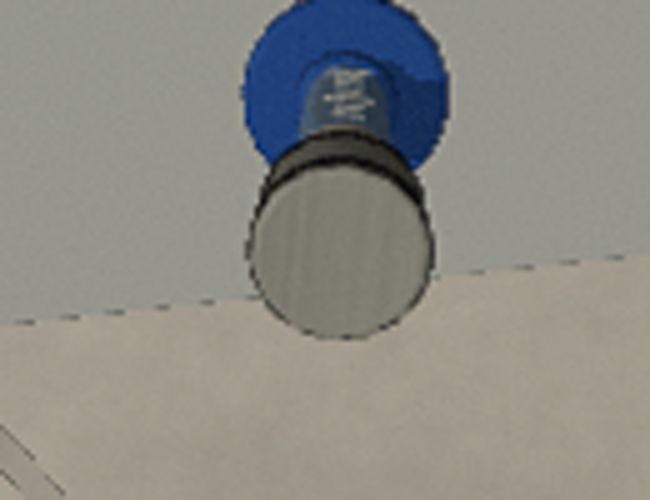

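Request:
apply_moves(
  fingers=[0,0,0,0,0,0,0,0,0,0],
  dp=[
    [0,0,-1],
    [0,0,-3],
    [0,0,-6],
    [0,0,-9],
    [0,0,-11],
    [0,0,-11.8],
    [0,0,-12.1],
    [0,0,-12.2],
    [0,0,-12.2],
    [0,0,-12.2],
  ],
  yaw=[0,0,0,0,0,0,0,0,0,0],
)

```text
clock: 40.0
position: [486.1, -245.5, 325.6]
ee_rot: [0.708, -0.706, 0.002, -0.01]
contact_force: [0.3, -0.2, 0.7]
gripper_width: 85.8
```

Request:
apply_moves(
  fingers=[0.3,0.45,0.5,0.55,0.6,0.65,0.7,1,1,1],
  dp=[
    [0,0,0],
    [0,0,0],
    [0,0,0],
    [0,0,0],
    [0,0,0],
    [0,0,0],
    [0,0,0],
    [0,0,0],
    [0,0,0],
    [0,0,0],
  ],
  yaw=[0,0,0,0,0,0,0,0,0,0],
)

```text
clock: 41.0
position: [486.1, -245.6, 325.9]
ee_rot: [0.708, -0.706, 0.002, -0.009]
contact_force: [-2.3, -0.4, 4.7]
gripper_width: 32.6
```

```bash
python3 -c "
from h import *
grasp()"
```

```text
tcp [ 486.1 -245.6  325.9] grasp [ 488.7 -244.   171. ] eul [-179.04    0.57  -89.87] w 32.6 F [-2.3 -0.4  4.7] q6 0.18
```

Request:
apply_moves(
  fingers=[1,1,1,1,1,1,1,1,1,1],
  dp=[
    [0,0,1],
    [0,0,3],
    [0,0,6],
    [0,0,9],
    [0,1,10.5],
    [0,3,11],
    [0,6,11],
    [0,9.5,11],
    [0,12,11],
    [0,13,11],
  ],
  yaw=[0,0,0,0,0,0,0,0,0,0],
)

```text
clock: 42.0
position: [485.9, -113.7, 435.7]
ee_rot: [0.709, -0.706, 0.002, -0.01]
contact_force: [0.0, -0.7, -2.3]
gripper_width: 32.6
```

Request:
apply_moves(
  fingers=[1,1,1,1,1,1,1,1,1,1],
  dp=[
    [0,2,0],
    [0,5.5,0],
    [0,9,0],
    [0,12.5,0],
    [0,16,0],
    [-0.5,19,0],
    [-1,21.5,0],
    [-1.5,22.8,0],
    [-1.7,23.2,0],
    [-1.7,23.2,0],
  ],
  yaw=[0,0,0,0,0,0,0,0,0,0],
)

```text
clock: 43.0
position: [468.8, 118.4, 435.6]
ee_rot: [0.709, -0.705, 0.002, -0.01]
contact_force: [0.4, -0.4, -2.9]
gripper_width: 32.7
```

```bash
python3 -c "
from h import *
snap('wrist','w14');grasp();foot('w14',(471.9,119),110)"
```

```text
tcp [469.  118.  435.6] grasp [471.5 119.7 280.7] eul [-179.04    0.64  -89.76] w 32.6 F [ 0.3  0.2 -2.2] q6 -0.58
blob [ 129  127   45   46 1101] ctr [588.2  90.6 119. ]
blob [ 230  149   58   52 1705] ctr [471.8 117.4 119. ]
blob [133 228  37  28 623] ctr [600.2 200.9 119. ]
expected px 258.4 175.9
```

Request:
apply_moves(
  fingers=[1,1,1,1,1,1,1,1,1,1],
  dp=[
    [0,0.1,-1],
    [0,0.1,-3],
    [0,0.1,-5],
    [0,0.1,-7],
    [0,0.1,-8.3],
    [0,0.1,-9],
    [0,0.1,-9.3],
    [0,0.1,-9.5],
    [0,0.1,-9.7],
    [0,0.1,-9.75],
  ],
  yaw=[0,0,0,0,0,0,0,0,0,0],
)

```text
clock: 44.05
position: [469.0, 119.0, 338.4]
ee_rot: [0.708, -0.706, 0.002, -0.01]
contact_force: [-0.2, -0.6, -1.3]
gripper_width: 32.4
```

Request:
apply_moves(
  fingers=[0.6,0.5,0.4,0.3,0,0,0,0,0,0],
  dp=[
    [0,0,0],
    [0,0,0],
    [0,0,0],
    [0,0,0],
    [0,0,0],
    [0,0,3],
    [0,0,7],
    [0,0,10],
    [0,0,11],
    [0,0,11],
  ],
  yaw=[0,0,0,0,0,0,0,0,0,0],
)

```text
clock: 45.05
position: [469.0, 119.0, 449.8]
ee_rot: [0.708, -0.706, 0.002, -0.012]
contact_force: [-0.5, 0.4, 0.4]
gripper_width: 85.3
```

```bash
python3 -c "
from h import *
snap('wrist','w15');grasp();foot('w15',(471.9,119),12)"
```

```text
tcp [468.7 118.9 448.1] grasp [471.4 120.8 293.1] eul [-179.01    0.7   -89.78] w 85.6 F [ 0.2 -0.5 -0.8] q6 -0.58
blob [ 135  126   43   44 1018] ctr [629.2 104.9  21. ]
blob [238 138  45  37 886] ctr [472.5 116.8  21. ]
blob [138 224  35  25 393] ctr [646.3 251.8  21. ]
blob [232 233  40  35 816] ctr [485.5 274.9  21. ]
expected px 260.4 157.5
```

Request:
apply_moves(
  fingers=[0,0,0,0,0,0,0,0,0,0],
  dp=[
    [2,1.6,0],
    [4,3.2,0],
    [6,4.8,0],
    [8,6.4,0],
    [8.5,6.8,0],
    [8.5,6.8,0],
    [8.5,6.8,0],
    [8.5,6.8,0],
    [8.5,6.8,0],
    [8.5,6.8,0],
  ],
  yaw=[8,16,24,32,40,48,56,64,72,76],
)

```text
clock: 46.1
position: [553.6, 186.9, 445.2]
ee_rot: [0.993, -0.118, -0.007, -0.008]
contact_force: [-0.0, -0.5, 1.4]
gripper_width: 85.3
```

Request:
apply_moves(
  fingers=[0,0,0],
  dp=[
    [0,0,0],
    [0,0,0],
    [0,0,0],
  ],
  yaw=[6,8.5,8.5],
)

```text
clock: 46.4
position: [553.5, 186.9, 442.6]
ee_rot: [0.999, -0.044, -0.01, -0.006]
contact_force: [-0.4, 0.6, -0.3]
gripper_width: 85.4
```

```bash
python3 -c "
from h import *
grasp();snap('wrist','w16')
big('w16',0,0,512,384,1.5,'w16b')"
```

```text
tcp [553.5 186.9 442.6] grasp [550.6 189.  287.6] eul [-179.34    1.15   -5.09] w 85.4 F [-0.4  0.6 -0.3] q6 0.89
```

View pics/w16b.png

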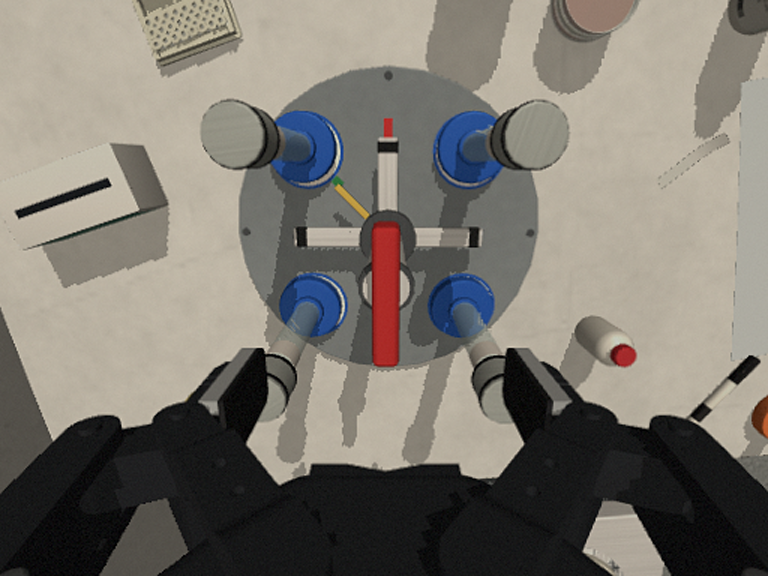

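Request:
apply_moves(
  fingers=[0,0,0,0,0.5,1,1,1,1,1],
  dp=[
    [0.6,0,-1],
    [0.6,0,-4],
    [0.6,0,-6.6],
    [0.6,0,-6.6],
    [0.6,0,-6.6],
    [0.6,0,-6.6],
    [0.6,0,-6.6],
    [0.6,0,-6.6],
    [0.6,0,-6.6],
    [0.6,0,-6.6],
  ],
  yaw=[0,0,0,0,0,0,0,0,0,0],
)

```text
clock: 47.45
position: [559.6, 186.8, 378.1]
ee_rot: [0.999, -0.045, -0.009, -0.006]
contact_force: [-1.0, -1.3, 3.8]
gripper_width: 13.0
```

```bash
python3 -c "
from h import *
grasp()"
```

```text
tcp [559.6 186.8 378.1] grasp [556.9 188.8 223.1] eul [-179.33    1.05   -5.12] w 13.0 F [-1.  -1.3  3.8] q6 0.9
```

Request:
apply_moves(
  fingers=[1,1,1,1,1,1,1,1,1,1],
  dp=[
    [0,0,0],
    [0,0,0],
    [-0.1,0,0],
    [-0.1,-0.1,0],
    [-0.1,-0.1,0],
    [-0.2,-0.1,0],
    [-0.2,-0.1,0],
    [-0.2,-0.1,0],
    [-0.2,-0.1,0],
    [-0.2,-0.1,0],
  ],
  yaw=[-4,-9,-14,-19,-24,-29,-34,-39,-43,-45],
)

```text
clock: 48.45
position: [557.3, 185.4, 378.1]
ee_rot: [0.905, -0.424, -0.006, -0.008]
contact_force: [-0.1, -1.7, 1.8]
gripper_width: 13.0
```

Request:
apply_moves(
  fingers=[1,1,1,1],
  dp=[
    [0,0,0],
    [0,0,0],
    [0,0,0],
    [0,0,0],
  ],
  yaw=[0,-1,-1,-1],
)

```text
clock: 48.85
position: [557.3, 185.4, 378.1]
ee_rot: [0.902, -0.431, -0.006, -0.008]
contact_force: [0.7, -1.1, 1.2]
gripper_width: 13.0
```

```bash
python3 -c "
from h import *
grasp();print(read_state()['wrist_torque'])"
```

```text
tcp [557.3 185.4 378.1] grasp [556.7 188.5 223.1] eul [-179.45    1.02  -51.11] w 13.0 F [ 0.7 -1.1  1.2] q6 0.1
[-0.35135997  0.12525045  0.80399294]
```

Request:
apply_moves(
  fingers=[0,0,0,0,0,0,0,0,0,0],
  dp=[
    [0,0,0],
    [0,0,0],
    [0,0,0],
    [0,0,0],
    [0,0,2],
    [0,0,5],
    [0,0,8],
    [0,0,9],
    [0,0,9],
    [0,0,9],
  ],
  yaw=[0,0,0,0,0,0,0,0,0,0],
)

```text
clock: 49.85
position: [557.0, 185.4, 466.7]
ee_rot: [0.902, -0.432, -0.007, -0.008]
contact_force: [0.0, -0.5, -0.5]
gripper_width: 85.2
```

```bash
python3 -c "
from h import *
grasp();snap('wrist','w17');snap('top','top2')
a=cv2.imread('pics/w17.png')[20:300];b=cv2.imread('pics/top2.png')[100:280]
b=cv2.copyMakeBorder(b,0,100,0,0,cv2.BORDER_CONSTANT) if 0 else b
cv2.imwrite('pics/fin.png',np.vstack([a,b]))"
```

```text
tcp [557.  185.4 466.7] grasp [556.1 188.4 311.8] eul [-179.56    1.08  -51.14] w 85.2 F [ 0.  -0.5 -0.5] q6 0.09
```

View pics/fin.png

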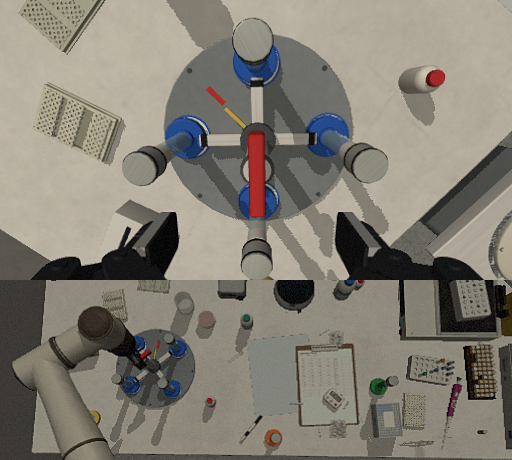

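```bash
python3 -c "
from h import *
t=px2w('top2',332,219.5,23);print(t)
c=np.mean([(646,-351.6),(655.5,-564.6),(354.7,-579.5),(343.5,-365)],0);print(c,t[:2]-c)
S=[(640.9,259.9),(626.8,104.9),(485.8,274.2),(471.9,119)]
for s in S: print(w2px('w17',[*s,12]))
foot('w17',(640.9,259.9),12)
"
```

```text
[ 439.6 -481.1   23. ]
[ 499.925 -465.175] [-60.325 -15.925]
[189.3 156.7]
[256.7  82.1]
[258.7 219.5]
[326.7 154.7]
blob [233  65  47  41 729] ctr [624.5 109.2  21. ]
blob [166 136  39  43 792] ctr [645.  261.8  21. ]
blob [306 136  42  40 815] ctr [474.  120.4  21. ]
expected px 187.8 157.7
```

```bash
python3 -c "
from h import *
print(job_done())"
```

```text
the job is handed in; nothing more can be done
None
```

The job is handed in at about 50 s on the robot's clock; no verdict was reported.

**What I did:**
- Turned the T-handle anticlockwise by about 36° to the open stop.
- Laid the timer on the clipboard.
- Stood all four blue cylinders on their station marks.
- Turned the ring clockwise by about 46°, until the wrist torque rose to 0.8 N m at the stop.

**What the last checks showed:**
- **Ring:** the yellow pointer is at the red mark and the arms lie over the feet.
- **Cylinders:** all four stand upright. I estimated their feet within about 2–3 mm of the mark centres. The blue-blob readings taken after locking were up to 5 mm off, because the tubes and ring arms hide part of each foot. The fourth foot, nearest the gripper, gave no reading.
- **Timer:** it was knocked about 4 cm after I placed it. It still lies on the board, about 60 mm and 16 mm from the board's centre, well inside its edges.
- **Bottles:** the two reagent bottles were never touched and look unmoved.
- **Gripper:** it was open and clear of everything at hand-in.

**Tool tilt:** the tool picked up a tilt of up to 2°. I reduced it to about 1° before the second cylinder.

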